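Raise the drying box sash to its mark and put the blank in

ROBOT

A 6-joint arm with a two-finger parallel gripper is mounted at the origin on a cart in front of the work surface, level with it; the furniture and walls round the work are solid. World frame = base frame: x ahead of the robot, y to its left, z up, the work surface at z = 0. Lengths are in m, angles in rad, forces in N, time in s.
With the tool pointing down it reaches from about 0.35 to 0.85 m from the base axis. Payload 8.1 kg.
Tool frame: the origin (TCP) lies on the centre line of the jaws, within the pads' length; the fingertips stand robot.tips_ahead ahead of it and the grasp point (between the pads) lies 8 mm behind it (robot.tips_ahead is the distance from the TCP to the fingertips, in m); z points along the fingers, y is the direction in which the jaws open and shut (so a half turn about z gives the same grasp; the last joint's range is limited). The gripper opens to 93 mm and grips with 3 to 60 N. Pads are 15 mm wide; open, the fingers measure 128 mm over their backs; the gripper's body (75 mm by 188 mm) begins 65 mm behind the grasp point.
Start: joints at [-1.414, 0.13, 1.488, -0, 1.523, -0.085], TCP at [0.144, -0.583, 0.23] pointing down, gripper open.
Joint ranges: [-2.96, 2.96], [-0.89, 2.26], [0.02, 2.5], [-1.34, 4.48], [0, 2.73], [-2.66, 2.66]. Speed limits (rad/s): [2.39, 2.39, 2.79, 3.14, 3.14, 3.14].

INTERFACE

Orientations are given as a rotation vector (axis times angle).
In Python, from plant import monitor, eyes, job, robot gives the robot as it stands.
- The arm moves only by the tool servo_tool, never from a script. Its argument "plan" is a list that holds one entry, the list of rows, each a list of 7 numbers: the closure, from -1 (fully open) to 1 (shut), so that 0 is half open, then the shift along the world's x, y, z in mm, then the turn, a rotation vector about the world's x, y, z in rad. In form: [[[hand, dx, dy, dz, ax, ay, az], ...]]. A call has 1 to 12 rows; each row shifts and turns the commanded pose from where the row before left it; what a row does not reach is not made up. A row lasts 1/10 s, in which the tool goes at most 50 mm and 8.59 degrees, less where a joint would pass 70% of its speed; a pose out of reach is approached as far as the arm can. A call with a gripper value outside its range is refused whole. The fingers move at their own pace and stop on an object; "force" is the grip in N (left out, the last holds). Time passes only in rows, so rows that do not move let the fingers close. It gives the time, the measured TCP pose, the force and the opening at its end, in the units of the state.
- monitor.read_state(): the state, without advancing time (a new reading comes with each control period).
- eyes.read_camera(name): name is "side" or "top" or "wrist"; returns the picture (384x512x3 uint8, red, green, blue); there is no depth.
- eyes.camera_info(name): a dict with "mtx" (3x3 intrinsics, pixels), "R" (3x3) and "t" (3): a world point X has camera coordinates R X + t. Camera axes: x right, y down, z forward; pixel columns grow to the right and rows downward; lengths in m; the calibration is good to about 2 mm. The wrist camera is an equidistant fisheye: a pixel r from the principal point sees the ray r / f radians off the axis. A picture is of the moment at which its call begins: read the wrist's pose just before it. camera_info takes no time and is no camera call; for the wrist camera it gives the pose at the moment of the call.
- job.close_job(): hands the job in, once; it reports no verdict.
The state is a dict: "t": time; "q": joint angles; "dq": joint speeds; "joint_torque": joint torques, N m; "tool_pos": TCP position; "orientation": TCP orientation; "force": force on the tool from outside, world axes, zero at the start; "wrist_torque": the same for the moment, N m; "opening": finger opening in m.
Only numpy, scipy, OpenCV 4.12 (cv2) and the standard library are available. Lean on these libraries where they do the work, as an engineer would, in place of code of your own. Each camera call takes 0.05 s, during which the arm holds its last target. There are 200 camera calls.

TASK

Push the drying box's sash up by its bottom lip, gently, until, with the lip level with the brass height mark, the spring catch clicks in and the sash stays up by itself; forcing it on beyond the catch would break the box. Then put the round wooden blank into the box through the open doorway, so that it stands upright wholly behind the sash, and leave the other things where they are.

Things in the scene. Friction and masses are not known exactly. Their poses are not given: they have to be found in the camera images.
- sash (a joint): Height of the sash above its lowest position, m (0 = down; it rises straight up). Springs balance all but 1.5 to 3.5 N of its weight: let go before the catch holds, it sinks back (under 0.1 m/s). Moving it up takes 2 to 5 N; some 4 mm before the catch holds, the push rises to 6 to 11 N, then falls away (a click: the sash springs up by about 4 mm and stays).
- lip (a point): Middle of the lower front edge of the lift lip, a rounded wooden bar along the sash's foot: 150 mm long (along y), 14 mm high, 14 mm out from the sash's face. x points into the box, y to the left, z up. It rises with the sash; with the sash down its underside is 45 mm above the clear bench, so a fingertip tilted forward goes under it.
- height_mark (a point): Middle of the height mark, a plain brass plate 22 mm wide and 38 mm high on the front of the box's left edge; its middle is 150 to 168 mm above the bench. The catch, a dark steel block 24 x 30 mm some 64 mm above it, was screwed on by hand: it takes hold with the lip's lower edge anywhere from 16 mm below to 16 mm above this point, so it has to be felt.
- pane (a point): Centre of the sash's clear pane, 20 mm behind and 63 mm above the lip point. The sash is a wooden frame 198 mm wide, 125 mm high and 12 mm thick. A rubber stop in the catch lies 1 to 2 mm above the held position and gives about 1 mm for 8 N; a push of more than 25 N on the sash counts as forcing it.
- doorway (a point): Point on the bench (z = 0) in the middle of the doorway, in the sash's plane, 20 mm behind the lip's front edge. x points into the box, y to the left, z up (box, sash and pointer all turn with it). The doorway is 188 mm wide; the back wall lies 173 mm behind this point. The bench runs through with no sill.
- hood: The drying box: plywood, 260 mm wide, 337 mm high, 190 mm deep, fixed on the bench, open at the bottom, its front with the sash towards the robot. Origin on the bench, 90 mm behind the doorway point; axes as the doorway's. Inside it is 226 mm wide; fixed boards behind the sash close its front from 190 mm above the bench upwards.
- blank_center (a point): Centre, half-way up, of the round turned wooden blank: an upright pale cylinder with a rounded top, 60 mm in diameter, 50 mm high, 0.07 to 0.12 kg, standing loose on the bench in front of the box.
- tin: Round metal wax tin, 66 mm in diameter, 28 mm high, loose; origin at the centre of its underside. A bystander.
- cup: Wooden cup, 66 mm in diameter, 55 mm high, loose; origin at the centre of its underside. A bystander.
- sander: Brown sanding block, 64 x 84 x 30 mm, loose; origin at the centre of its underside. A bystander.
Things that resemble listed ones, but are neither listed nor needed, are in the scene too. Leave any pink or red look-alike of the part that bears blank_center alone.

How it is judged:
By the outcome, as a careful person would: the job done as asked, in the order asked, and still so for the second after the job is handed in, with the robot touching nothing.
It also fails if it takes over 72 s, if anything falls off the work surface, if the arm or the gripper's body presses on something with over 40 N, if the wrist force passes 120 N, or if a joint passes its speed limit or range.

## Working session

There is one attempt and no reset: what is moved stays moved. The work goes in short steps, Python scripts to look and compute and a tool call to move; the robot and the scene stay as the last step left them, time stands still between calls to the robot, and variables do not carry over. Pictures are saved under pics/ and viewed, about 8 in all and at most 12, crops included, and the job is handed in when it is done.

Besides the shell and the picture viewer there is one more tool, called after "Request:" as name([rows], argument=value, ...), one row to a line, values as JSON. servo_tool: Moves the arm, as the interface text tells. Its arguments: {"type":"object","properties":{"plan":{"type":"array"},"force":{"type":"number"}},"required":["plan"]}

```bash
ls; mkdir -p pics
cat > h.py <<'E'
import numpy as np, cv2
from plant import monitor, eyes, job, robot
def save(n,f): 
    im=eyes.read_camera(n); cv2.imwrite(f,im[:,:,::-1]); return im
def ray(n,u,v,info=None):
    c=info or eyes.camera_info(n); K=np.array(c["mtx"]);R=np.array(c["R"]);t=np.array(c["t"])
    x=(u-K[0,2])/K[0,0];y=(v-K[1,2])/K[1,1]
    if n=="wrist":
        r=np.hypot(x,y); d=np.array([x/r*np.sin(r),y/r*np.sin(r),np.cos(r)]) if r>1e-9 else np.array([0,0,1.])
    else: d=np.array([x,y,1.])
    d=R.T@d; return -R.T@t, d/np.linalg.norm(d)
def onz(n,u,v,z,info=None):
    o,d=ray(n,u,v,info); return o+d*(z-o[2])/d[2]
def proj(n,X,info=None):
    c=info or eyes.camera_info(n);K=np.array(c["mtx"]);p=np.array(c["R"])@np.array(X)+np.array(c["t"])
    if n=="wrist":
        r=np.hypot(p[0],p[1]);a=np.arctan2(r,p[2]);p=np.array([p[0]/r*a,p[1]/r*a,1])
    q=K@(p/p[2]);return q[:2]
def tri(n1,p1,n2,p2):
    o,d=ray(n1,*p1);o2,d2=ray(n2,*p2)
    A=np.array([d,-d2]).T; s=np.linalg.lstsq(A,o2-o,rcond=None)[0]
    a=o+d*s[0];b=o2+d2*s[1];return (a+b)/2,np.linalg.norm(a-b)
E
python3 - <<'E'
from h import *
print(monitor.read_state()); print(robot.tips_ahead)
a=save("side","pics/s0.png");b=save("top","pics/t0.png")
for n in("side","top","wrist"):
    c=eyes.camera_info(n);print(n,np.round(-np.array(c["R"]).T@c["t"],3),np.round(c["R"],2).tolist(),np.round(c["mtx"],1).tolist())
E
```

```text
pics
{'t': 0.0, 'q': array([-1.41437286e+00,  1.31187276e-01,  1.48929072e+00, -1.45816856e-05,
        1.52302780e+00, -8.53982435e-02]), 'dq': array([-1.81814447e-04, -5.05092293e-05, -7.96880486e-04,  1.56929482e-04,
       -5.06080636e-04,  1.03607182e-03]), 'joint_torque': array([ 1.38621301e-03, -5.59826517e+01, -4.91765356e+01,  7.67606869e-02,
        3.55522789e-02, -1.70837184e-04]), 'tool_pos': array([ 0.14361136, -0.58197215,  0.22856558]), 'orientation': array([-3.11675887e+00, -3.78698350e-01,  1.29482650e-04]), 'force': array([-0.59780295, -0.30501468,  0.13733372]), 'wrist_torque': array([-0.02927908, -0.01061766, -0.01688932]), 'opening': 0.09322387979989889}
0.011
side [ 0.283 -0.617  0.699] [[0.9, -0.43, -0.02], [-0.3, -0.57, -0.76], [0.32, 0.69, -0.65]] [[403.8, 0.0, 258.5], [0.0, 403.8, 186.7], [0.0, 0.0, 1.0]]
top [4.200e-01 1.000e-03 1.398e+00] [[0.02, -1.0, 0.01], [-0.99, -0.02, -0.12], [0.12, -0.01, -0.99]] [[433.8, 0.0, 256.8], [0.0, 433.8, 190.9], [0.0, 0.0, 1.0]]
wrist [ 0.216 -0.564  0.383] [[0.24, -0.97, -0.0], [-0.93, -0.23, 0.27], [-0.26, -0.07, -0.96]] [[297.3, 0.0, 257.4], [0.0, 297.3, 190.6], [0.0, 0.0, 1.0]]
```

View pics/s0.png

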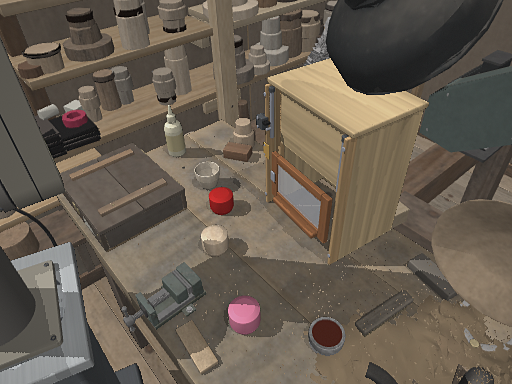

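View pics/t0.png

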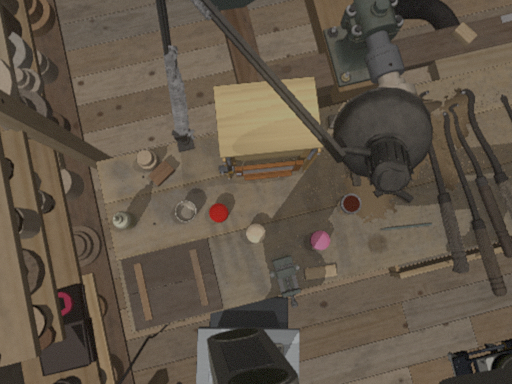

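The side view shows the pale blank at (214,240), a pink look-alike at (244,315), a red one at (221,201) and a pale turned thing at (243,128). The box's orange sash is around (300,197). In the top view the pale blank is at (255,233), red at (219,212), pink at (320,240). I'll enlarge both views to confirm.

Run:
```python
import cv2,numpy as np
s=cv2.imread("pics/s0.png");t=cv2.imread("pics/t0.png")
a=cv2.resize(s[70:270,185:435],(750,600),interpolation=cv2.INTER_CUBIC);cv2.imwrite("pics/s0c.png",a)
b=cv2.resize(t[125:275,125:325],(800,600),interpolation=cv2.INTER_CUBIC);cv2.imwrite("pics/t0c.png",b)
```

```text
(no output)
```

View pics/s0c.png

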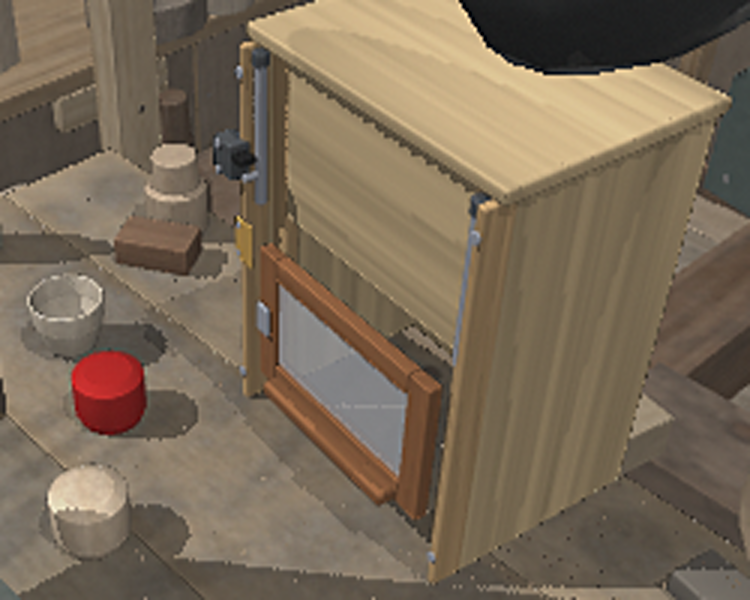

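View pics/t0c.png

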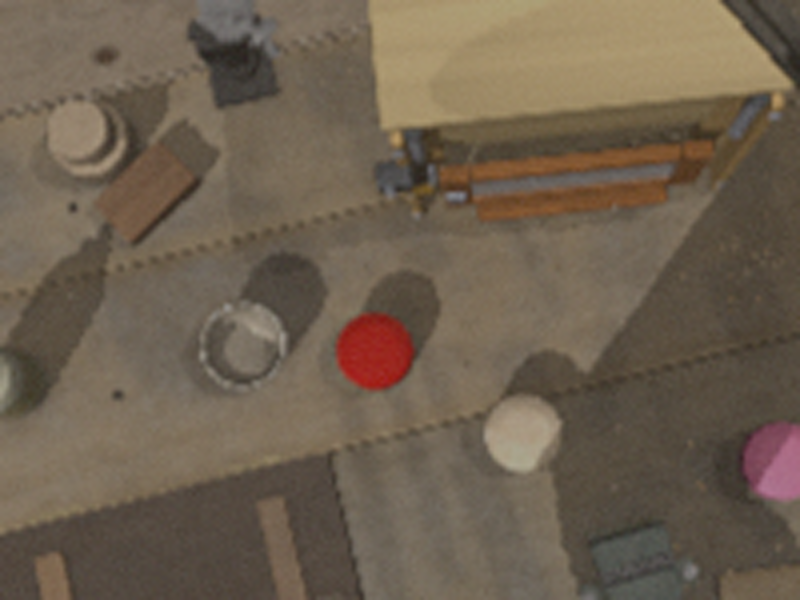

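The candidates are: the pale single cylinder at side (214,240) / top (255,233); red at (221,201) side; pink at (244,315) side; and a two-tiered pale piece behind the sander at (243,128) side. Only the first is a plain pale rounded cylinder in front of the box, so that's the blank. The lip ends at crop (267,400) and (380,500) side, (478,217) and (667,198) top. The brass mark is at crop (244,242) and the catch at (232,155).

Run:
```python
from h import *
S=lambda u,v:(u/3+185-.33,v/3+70-.33); T=lambda u,v:(u/4+125-.37,v/4+125-.37)
L=onz("top",*T(478,218),.045);R=onz("top",*T(667,199),.045)
print("lip top",L,R,np.linalg.norm(L-R)); yaw=np.arctan2(-(L-R)[0],(L-R)[1]);print("yaw",np.degrees(yaw))
L2=onz("side",*S(267,402),.045);R2=onz("side",*S(380,501),.045)
print("lip side",L2,R2,np.linalg.norm(L2-R2),np.degrees(np.arctan2(-(L2-R2)[0],(L2-R2)[1])))
m=(L+R+L2+R2)/4;print("lip mid",m)
# sash frame top front corners z=170 in top
bt=cv2.imread("pics/t0.png")[:,:,::-1].astype(int);bs=cv2.imread("pics/s0.png")[:,:,::-1].astype(int)
# brass, catch
for n,(u,v) in(("brass",(244,242)),("catch",(232,155))):
    o,d=ray("side",*S(u,v)); x=np.array([np.cos(yaw),np.sin(yaw)])
    s=((m[:2]+x*.012-o[:2])@x)/(d[:2]@x);print(n,o+d*s)
# blank
def blob(im,c,cond,w=22):
    u,v=c;M=np.zeros(im.shape[:2],np.uint8);M[v-w:v+w,u-w:u+w]=cond(im)[v-w:v+w,u-w:u+w]
    n,l,st,ce=cv2.connectedComponentsWithStats(M);k=1+np.argmax(st[1:,4]);return ce[k],st[k]
pale=lambda im:((im[:,:,0]>150)&(im[:,:,2]>90))
ct,st=blob(bt,(255,233),pale);print(ct,st);print("blank top",onz("top",*ct,.045))
cs,ss=blob(bs,(214,240),pale);print(cs,ss);
print("tri",tri("top",ct,"side",cs))
for n,c,z in(("red",T(375,351),.05),("pink",(320,240),.05),("tin",(349.5,204),.028),("cup",T(242,346),.055),("vice",(287,275),.05)):
    print(n,onz("top",*c,z).round(3))
```

```text
lip top [0.61446187 0.02469394 0.045     ] [ 0.63234661 -0.12414805  0.045     ] 0.1499126431469068
yaw 6.851768036399376
lip side [0.6107594  0.01175522 0.045     ] [ 0.63501523 -0.11971235  0.045     ] 0.13368644592861537 10.453542421077076
lip mid [ 0.62314578 -0.05185281  0.045     ]
brass [0.62060814 0.06985203 0.16050703]
catch [0.61883003 0.08464995 0.23028957]
[254.60869565 233.78743961] [246 227  19  16 207]
blank top [ 0.44372762 -0.01119276  0.045     ]
[213.05339806 234.57524272] [201 222  26  28 412]
tri (array([ 0.44529384, -0.01160737,  0.03994409]), np.float64(0.0030481910795725066))
red [0.508 0.103 0.05 ]
pink [ 0.428 -0.214  0.05 ]
tin [ 0.543 -0.311  0.028]
cup [0.51  0.205 0.055]
vice [ 0.32  -0.112  0.05 ]
```

Request:
servo_tool([
  [[1, 20, 40, 2, 0, 0, -0.01], [1, 24, 42, 2, 0, 0, -0.01], [1, 24, 42, 2, 0, 0, -0.01], [1, 24, 42, 2, 0, 0, -0.01], [1, 24, 42, 2, 0, 0, -0.01], [1, 24, 42, 2, 0, 0, -0.01], [1, 24, 42, 2, 0, 0, -0.01], [1, 24, 42, 2, 0, 0, -0.01], [1, 24, 42, 2, 0, 0, -0.01], [1, 24, 42, 2, 0, 0, -0.01], [1, 24, 42, 2, 0, 0, -0.01], [1, 20, 40, 2, 0, 0, -0.01]],
], force=10)

```text
t: 1.3
tool_pos: [0.4242, -0.0804, 0.2535]
orientation: [-3.136, -0.191, -0.0]
force: [1.5, 0.2, 0.3]
opening: 0.0024
```

Request:
servo_tool([
  [[1, 0, 0, 0, 0.016, -0.139, 0], [1, 0, 0, 0, 0.016, -0.139, 0], [1, 0, 0, 0, 0.016, -0.139, 0], [1, 0, 0, 0, 0.016, -0.139, 0], [1, 0, 0, 0, 0.016, -0.139, 0], [1, 0, 0, 0, 0.013, -0.104, 0], [1, 0, 0, 0, 0, 0, 0]],
])

```text
t: 2.0
tool_pos: [0.4748, -0.1136, 0.2491]
orientation: [-2.838, -0.187, -1.141]
force: [-0.1, 0.2, -0.2]
opening: 0.0008
```

Run:
```python
from h import *
s=monitor.read_state();print(s["t"],s["q"].round(3),s["tool_pos"].round(4),s["force"].round(2))
R,_=cv2.Rodrigues(s["orientation"]);print(R.round(3))
w=save("wrist","pics/w1.png")
```

```text
2.0 [-0.797 -0.891  2.418  0.659  1.2    0.529] [ 0.4748 -0.1136  0.2491] [-0.07  0.19 -0.17]
[[ 0.716  0.141  0.684]
 [ 0.084 -0.99   0.117]
 [ 0.693 -0.026 -0.72 ]]
```

View pics/w1.png

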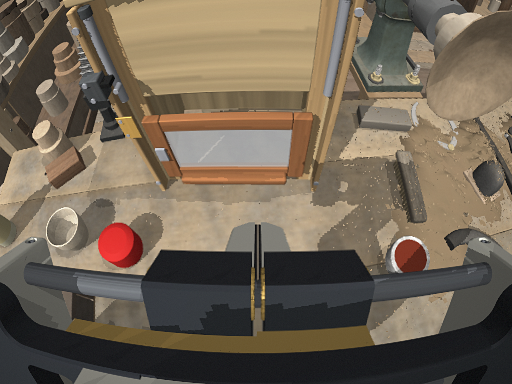

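The wrist view shows the sash straight ahead, with the lip from (182,183) to (286,183). The red blank is at (120,244) and the path to the lip is free. Next I move down and forward to just in front of the lip.

Request:
servo_tool([
  [[1, 17, 11, -10, 0, 0, 0], [1, 17, 11, -20, 0, 0, 0], [1, 17, 11, -25, 0, 0, 0], [1, 17, 12, -25, 0, 0, 0], [1, 17, 12, -25, 0, 0, 0], [1, 0, 0, -25, 0, 0, 0], [1, 0, 0, -20, 0, 0, 0], [1, 0, 0, -20, 0, 0, 0], [1, 0, 0, -15, 0, 0, 0], [1, 0, 0, 0, 0, 0, 0]],
])

```text
t: 3.05
tool_pos: [0.5602, -0.0533, 0.0658]
orientation: [-2.838, -0.198, -1.137]
force: [-0.6, 0.1, -0.6]
opening: 0.0003
```

Run:
```python
from h import *
s=monitor.read_state();print(s["t"],s["q"].round(3),s["tool_pos"].round(4),s["force"].round(2))
R,_=cv2.Rodrigues(s["orientation"]);print(R.round(3))
w=save("side","pics/s2.png")
cv2.imwrite("pics/s2c.png",cv2.resize(w[70:300,150:410,::-1],(676,598),interpolation=cv2.INTER_CUBIC))
```

```text
3.05 [-0.462 -0.339  2.447  0.885  0.56   0.313] [ 0.5602 -0.0533  0.0658] [-0.64  0.1  -0.58]
[[ 0.717  0.149  0.681]
 [ 0.091 -0.989  0.12 ]
 [ 0.691 -0.024 -0.722]]
```

View pics/s2c.png

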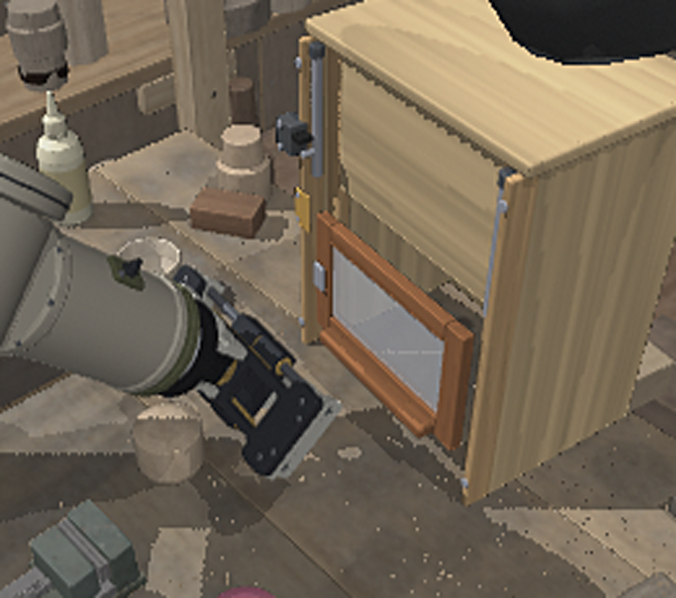

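The side crop shows the fingers in front of the lip, clear of the blank at crop (168,440). Next I go low and under the lip.

Request:
servo_tool([
  [[1, 8, 0, -9, 0, 0, 0], [1, 8, 0, -9, 0, 0, 0], [1, 8, 0, -9, 0, 0, 0], [1, 8, 0, -9, 0, 0, 0], [1, 8, 1, 0, 0, 0, 0], [1, 7, 1, 0, 0, 0, 0], [1, 6, 0, 0, 0, 0, 0], [1, 4, 0, 0, 0, 0, 0], [1, 0, 0, 0, 0, 0, 0]],
])

```text
t: 4.0
tool_pos: [0.6188, -0.0536, 0.0324]
orientation: [-2.839, -0.195, -1.145]
force: [0.3, 0.5, 0.7]
opening: 0.0005
```

Request:
servo_tool([
  [[1, 1, 0, 2, 0, 0, 0], [1, 0, 0, 2, 0, 0, 0], [1, 0, 0, 2, 0, 0, 0], [1, 0, 0, 2, 0, 0, 0], [1, 0, 0, 2, 0, 0, 0], [1, 0, 0, 2, 0, 0, 0]],
])

```text
t: 4.6
tool_pos: [0.6183, -0.0534, 0.043]
orientation: [-2.839, -0.194, -1.142]
force: [-4.0, -1.4, -3.1]
opening: 0.0004
```

Contact felt (−3 N vertical), so I start raising the sash.

Request:
servo_tool([
  [[1, 0, 0, 3, 0, 0, 0], [1, 0, 0, 5, 0, 0, 0], [1, 0, 0, 6, 0, 0, 0], [1, 0, 0, 6, 0, 0, 0], [1, 0, 0, 6, 0, 0, 0], [1, 0, 0, 6, 0, 0, 0], [1, 0, 0, 6, 0, 0, 0], [1, 0, 0, 6, 0, 0, 0], [1, 0, 0, 6, 0, 0, 0], [1, 0, 0, 6, 0, 0, 0], [1, 0, 0, 6, 0, 0, 0], [1, 0, 0, 4, 0, 0, 0]],
])

```text
t: 5.8
tool_pos: [0.6184, -0.0534, 0.1097]
orientation: [-2.839, -0.195, -1.142]
force: [-6.0, -2.0, -5.0]
opening: 0.0006
```

Run:
```python
from h import *
s=monitor.read_state();print(s["t"],s["q"].round(3),s["tool_pos"].round(4),s["force"].round(2))
w=save("side","pics/s3.png")
cv2.imwrite("pics/s3c.png",cv2.resize(w[70:270,200:400,::-1],(600,600),interpolation=cv2.INTER_CUBIC))
```

```text
5.8 [-0.391 -0.249  2.283  0.768  0.56   0.493] [ 0.6184 -0.0534  0.1097] [-6.01 -2.03 -5.02]
```

View pics/s3c.png

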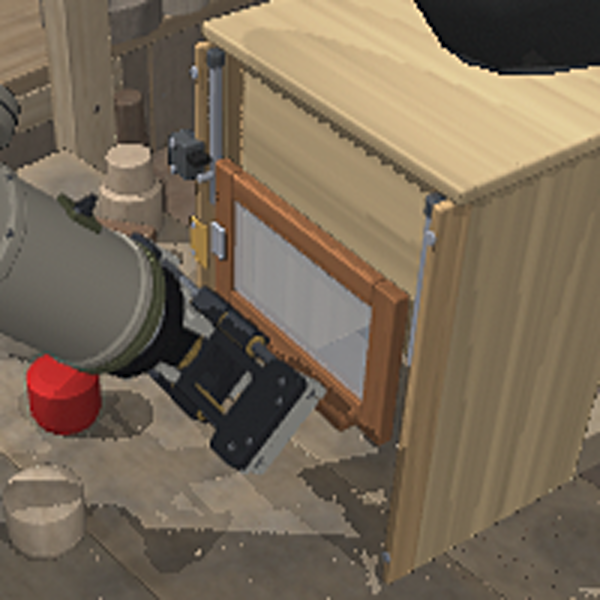

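The sash rises with the finger: its striker is at crop (218,240) and the catch at (185,155). The lip should be about 114 mm up. I go on to just below the catch band, then feel in small steps.

Request:
servo_tool([
  [[1, 0, 0, 5, 0, 0, 0], [1, 0, 0, 5, 0, 0, 0], [1, 0, 0, 5, 0, 0, 0], [1, 0, 0, 4, 0, 0, 0], [1, 0, 0, 2, 0, 0, 0], [1, 0, 0, 1.5, 0, 0, 0]],
])

```text
t: 6.45
tool_pos: [0.6185, -0.0533, 0.1321]
orientation: [-2.839, -0.195, -1.142]
force: [-6.9, -1.8, -2.2]
opening: 0.0004
```

Request:
servo_tool([
  [[1, 0, 0, 1.5, 0, 0, 0], [1, 0, 0, 1.5, 0, 0, 0], [1, 0, 0, 1.5, 0, 0, 0]],
])

```text
t: 6.75
tool_pos: [0.6184, -0.0533, 0.1365]
orientation: [-2.839, -0.195, -1.142]
force: [-7.8, -1.3, -2.4]
opening: 0.001
```

Request:
servo_tool([
  [[1, -0.5, 0, 1.5, 0, 0, 0], [1, -0.5, 0, 1.5, 0, 0, 0], [1, 0, 0, 1.5, 0, 0, 0]],
])

```text
t: 7.05
tool_pos: [0.6182, -0.0534, 0.1419]
orientation: [-2.838, -0.195, -1.145]
force: [-2.6, 0.6, -3.0]
opening: 0.0006
```

Request:
servo_tool([
  [[1, 0, 0, 1.5, 0, 0, 0], [1, 0, 0, 1.5, 0, 0, 0]],
])

```text
t: 7.25
tool_pos: [0.6182, -0.0535, 0.1446]
orientation: [-2.839, -0.195, -1.144]
force: [-1.0, 1.3, -3.3]
opening: 0.0007
```

Request:
servo_tool([
  [[1, 0, 0, 1.5, 0, 0, 0], [1, 0, 0, 1.5, 0, 0, 0]],
])

```text
t: 7.45
tool_pos: [0.618, -0.0535, 0.1473]
orientation: [-2.839, -0.195, -1.144]
force: [-0.3, 1.4, -4.3]
opening: 0.0002
```

Request:
servo_tool([
  [[1, 0, 0, 1.5, 0, 0, 0], [1, 0, 0, 1.5, 0, 0, 0]],
])

```text
t: 7.65
tool_pos: [0.6179, -0.0536, 0.1501]
orientation: [-2.839, -0.194, -1.144]
force: [-1.0, 0.1, -2.7]
opening: 0.0008
```

Request:
servo_tool([
  [[1, 0, 0, 1.5, 0, 0, 0], [1, 0, 0, 1.5, 0, 0, 0]],
])

```text
t: 7.85
tool_pos: [0.6179, -0.0536, 0.1531]
orientation: [-2.839, -0.194, -1.144]
force: [-0.5, -0.8, -3.1]
opening: 0.0004
```

Request:
servo_tool([
  [[1, 0, 0, 1.5, 0, 0, 0], [1, 0, 0, 1, 0, 0, 0]],
])

```text
t: 8.05
tool_pos: [0.6179, -0.0536, 0.1557]
orientation: [-2.839, -0.194, -1.144]
force: [-0.7, 0.2, -4.6]
opening: 0.0006
```

Request:
servo_tool([
  [[1, 0, 0, 1.5, 0, 0, 0], [1, 0, 0, 1, 0, 0, 0]],
])

```text
t: 8.25
tool_pos: [0.6173, -0.0535, 0.1571]
orientation: [-2.839, -0.194, -1.141]
force: [0.3, -0.7, -8.3]
opening: 0.0008
```

Request:
servo_tool([
  [[1, 0, 0, 1.5, 0, 0, 0], [1, 0, 0, 1, 0, 0, 0]],
])

```text
t: 8.45
tool_pos: [0.6168, -0.0533, 0.1587]
orientation: [-2.84, -0.195, -1.139]
force: [-2.1, -1.3, -11.5]
opening: 0.0007
```

Request:
servo_tool([
  [[1, 0, 0, 1, 0, 0, 0]],
])

```text
t: 8.55
tool_pos: [0.6168, -0.0532, 0.1597]
orientation: [-2.84, -0.194, -1.139]
force: [-4.9, -1.8, -8.9]
opening: 0.0007
```

Request:
servo_tool([
  [[1, 0, 0, 0.5, 0, 0, 0]],
])

```text
t: 8.65
tool_pos: [0.617, -0.0532, 0.1608]
orientation: [-2.839, -0.195, -1.14]
force: [-11.3, -1.6, -6.5]
opening: 0.0007
```

Request:
servo_tool([
  [[1, -0.5, 0, 0.5, 0, 0, 0], [1, 0, 0, 0, 0, 0, 0]],
])

```text
t: 8.85
tool_pos: [0.6173, -0.0533, 0.1628]
orientation: [-2.838, -0.195, -1.143]
force: [-12.4, -0.2, -1.7]
opening: 0.0004
```

```bash
cat >> h.py <<'E'
def sashtop(im):
    im=im.astype(int); hsv=cv2.cvtColor(im.astype(np.uint8),cv2.COLOR_RGB2HSV)
    M=(hsv[:,:,0]>=5)&(hsv[:,:,0]<=15)&(hsv[:,:,1]>120)&(hsv[:,:,2]>90)
    M[:, :265]=0;M[:,345:]=0;M[:60]=0;M[250:]=0
    n,l,st,ce=cv2.connectedComponentsWithStats(M.astype(np.uint8));M=l==1+np.argmax(st[1:,4])
    y=np.radians(6.85);x=np.array([np.cos(y),np.sin(y)]);p=np.array([.6235,-.051])+x*.026
    z=[]
    for u in range(285,320,3):
        v=np.flatnonzero(M[:,u])
        if len(v):
            o,d=ray("side",u,v[0]-.5);s=((p-o[:2])@x)/(d[:2]@x);z.append((o+d*s)[2])
    return np.median(z),np.std(z)
E
python3 - <<'E'
from h import *
for f in("s0","s2","s3"): print(f,sashtop(cv2.imread(f"pics/{f}.png")[:,:,::-1]))
im=save("side","pics/s4.png");print("now",sashtop(im))
s=monitor.read_state();print(s["tool_pos"].round(4),s["force"].round(2))
E
```

```text
s0 (np.float64(0.16388092228705642), np.float64(0.0007534865823969268))
s2 (np.float64(0.16372110922128336), np.float64(0.0009108342041644629))
s3 (np.float64(0.2386630827274518), np.float64(0.0006416800917278514))
now (np.float64(0.290609502902633), np.float64(0.0005799541292342284))
[ 0.6173 -0.0533  0.1629] [-12.88  -2.23  -0.65]
```

Request:
servo_tool([
  [[1, -1, 0, 0, 0, 0, 0], [1, -1, 0, 0, 0, 0, 0], [1, 0, 0, 0, 0, 0, 0]],
])

```text
t: 9.2
tool_pos: [0.6165, -0.0538, 0.1645]
orientation: [-2.838, -0.195, -1.148]
force: [-0.3, 0.7, -2.0]
opening: 0.0003
```

Run:
```python
from h import *
im=save("side","pics/s5.png");print("now",sashtop(im))
s=monitor.read_state();print(s["tool_pos"].round(4),s["force"].round(2))
```

```text
now (np.float64(0.292293435100615), np.float64(0.0005954385583825606))
[ 0.6164 -0.0538  0.1643] [ 0.57  0.59 -1.7 ]
```

Request:
servo_tool([
  [[1, 0, 0, -2, 0, 0, 0], [1, 0, 0, -2, 0, 0, 0], [1, 0, 0, 0, 0, 0, 0]],
])

```text
t: 9.55
tool_pos: [0.6157, -0.0537, 0.1587]
orientation: [-2.839, -0.194, -1.144]
force: [-0.0, -0.4, 0.1]
opening: 0.0005
```

Run:
```python
from h import *
im=save("side","pics/s6.png");print("now",sashtop(im))
s=monitor.read_state();print(s["tool_pos"].round(4),s["force"].round(2))
```

```text
now (np.float64(0.2912409290106908), np.float64(0.0006946664838111446))
[ 0.6156 -0.0536  0.1586] [-0.34 -0.03  0.02]
```

The sash stayed put (top at 0.291) while the finger dropped 5.7 mm and the force fell to zero, so it's latched. I'll withdraw and straighten the tool, then move over the blank.

Request:
servo_tool([
  [[-1, 0, 0, -6, 0, 0, 0], [1, -5, -1, -6, 0, 0, 0], [1, -20, -3, 0, 0, 0, 0], [1, -30, -4, 0, 0, 0, 0], [1, -30, -2, 15, 0, 0, 0], [0, -10, 0, 25, -0.013, 0.104, 0], [-1, -8, 8, 20, -0.016, 0.139, 0], [-1, -8, 8, 0, -0.016, 0.139, 0], [-1, -8, 8, 0, -0.016, 0.139, 0], [-1, -8, 8, 0, -0.016, 0.139, 0], [-1, -8, 8, 0, -0.016, 0.139, 0], [-1, 0, 0, 0, 0, 0, 0]],
])

```text
t: 10.8
tool_pos: [0.4802, -0.0221, 0.2033]
orientation: [-3.098, -0.193, 0.076]
force: [-0.2, -0.9, -0.3]
opening: 0.0516
```

Run:
```python
from h import *
im=save("side","pics/s7.png");print("sash",sashtop(im))
s=monitor.read_state();print(s["t"],s["q"].round(3),s["tool_pos"].round(4),s["force"].round(2))
R,_=cv2.Rodrigues(s["orientation"]);print(R.round(3))
```

```text
sash (np.float64(0.2907954188224145), np.float64(0.001344508449746352))
10.85 [-0.173 -0.134  1.8    0.025  1.526  1.272] [ 0.4805 -0.0226  0.204 ] [-0.83  0.32 -0.38]
[[ 0.991  0.123 -0.045]
 [ 0.125 -0.992  0.034]
 [-0.041 -0.039 -0.998]]
```

Request:
servo_tool([
  [[-1, -12, 4, 0, -0.034, -0.045, 0], [-1, -12, 4, 0, 0, 0, 0], [-1, -12, 3, -10, 0, 0, 0], [-1, 0, 0, -25, 0, 0, 0], [-1, 0, 0, -30, 0, 0, 0], [-1, 0, 0, -30, 0, 0, 0], [-1, 0, 0, -30, 0, 0, 0], [-1, 0, 0, -25, 0, 0, 0], [-1, 0, 0, -20, 0, 0, 0], [-1, 0, 0, -11, 0, 0, 0], [-1, 0, 0, 0, 0, 0, 0]],
])

```text
t: 11.95
tool_pos: [0.443, -0.0127, 0.0245]
orientation: [3.134, 0.19, 0.005]
force: [-0.2, 0.3, 0.2]
opening: 0.0928
```

Run:
```python
from h import *
s=monitor.read_state();print(s["t"],s["q"].round(3),s["tool_pos"].round(4),s["force"].round(2))
R,_=cv2.Rodrigues(s["orientation"]);print(R.round(3))
```

```text
11.95 [-1.440e-01 -9.100e-02  2.109e+00 -1.000e-03  1.120e+00  1.306e+00] [ 0.443  -0.0127  0.0245] [-0.19  0.26  0.24]
[[ 0.993  0.121  0.003]
 [ 0.121 -0.993 -0.001]
 [ 0.003  0.002 -1.   ]]
```

Request:
servo_tool([
  [[1, 0, 0, 0, 0, 0, 0], [1, 0, 0, 0, 0, 0, 0], [1, 0, 0, 0, 0, 0, 0], [1, 0, 0, 0, 0, 0, 0]],
], force=12)

```text
t: 12.35
tool_pos: [0.4452, -0.0127, 0.0263]
orientation: [3.133, 0.191, 0.008]
force: [0.6, -0.8, 0.4]
opening: 0.0654
```

Request:
servo_tool([
  [[1, 0, 0, 8, 0, 0, 0], [1, 6, -5, 8, 0, 0, 0], [1, 15, -10, 0, 0, 0, 0], [1, 16, -11, 0, 0, 0, 0], [1, 16, -11, 0, 0, 0, 0], [1, 12, -9, 0, 0, 0, 0], [1, 6, -5, 0, 0, 0, 0], [1, 0, 0, -6, 0, 0, 0], [1, 0, 0, -5, 0, 0, 0], [1, 0, 0, -3, 0, 0, 0], [1, 0, 0, -1, 0, 0, 0]],
])

```text
t: 13.45
tool_pos: [0.5158, -0.0646, 0.0277]
orientation: [3.131, 0.191, 0.007]
force: [-5.4, -7.4, 15.8]
opening: 0.0589
```

Request:
servo_tool([
  [[1, 0, 0, 1, 0, 0, 0], [-1, 0, 0, 0.5, 0, 0, 0], [-1, 0, 0, 0, 0, 0, 0], [-1, 0, 0, 0, 0, 0, 0], [-1, 0, 0, 0, 0, 0, 0], [-1, 0, 0, 10, 0, 0, 0], [-1, -5, 0, 25, 0, 0, 0], [-1, -20, 0, 30, 0, 0, 0], [-1, -20, 0, 30, 0, 0, 0], [-1, -20, 0, 20, 0, 0, 0], [-1, 0, 0, 0, 0, 0, 0]],
])

```text
t: 14.55
tool_pos: [0.4512, -0.064, 0.1471]
orientation: [3.132, 0.191, 0.014]
force: [0.7, -0.2, 0.4]
opening: 0.0932
```

Run:
```python
from h import *
s=monitor.read_state();print(s["t"],s["q"].round(3),s["tool_pos"].round(4),s["force"].round(2))
im=save("side","pics/s8.png");print("sash",sashtop(im))
w=save("wrist","pics/w8.png");c=eyes.camera_info("wrist");print(proj("wrist",[.515,-.064,.05],c))
a=np.vstack([im[60:300,150:450],]);a=cv2.resize(a,(480,384))
cv2.imwrite("pics/m8.png",cv2.resize(np.hstack([a,w]),(800,310))[:,:,::-1])
```

```text
14.55 [-2.530e-01 -2.260e-01  1.986e+00 -1.000e-03  1.372e+00  1.197e+00] [ 0.4512 -0.064   0.1471] [ 0.74 -0.21  0.43]
sash (np.float64(0.2912409290106908), np.float64(0.0010289058530558082))
[266.35595177 123.02062762]
```

View pics/m8.png

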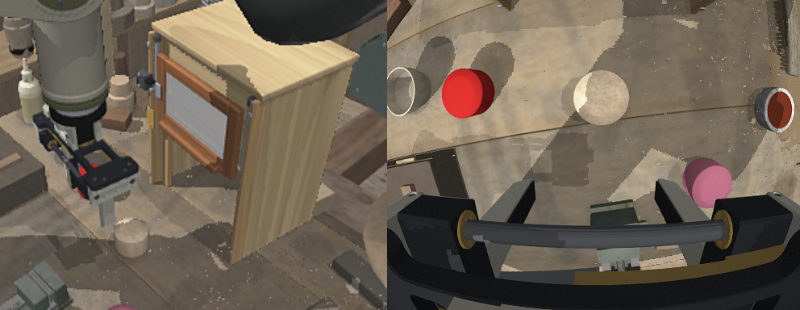

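The combined crop shows the blank upright at wrist pixel (266,121), against (266,123) predicted for (0.515, −0.064). The sash is still up. The arm's joint limits restrict tilting here, so I fit a small kinematic model to check where tilted poses are reachable.

```bash
cat > k.py <<'E'
import numpy as np
from scipy.optimize import least_squares
from scipy.spatial.transform import Rotation as Ro
D=[([-1.41437,.13119,1.48929,0,1.52303,-.0854],[.14361,-.58197,.22857]),([-.797,-.891,2.418,.659,1.2,.529],[.4748,-.1136,.2491]),
([-.462,-.339,2.447,.885,.56,.313],[.5602,-.0533,.0658]),([-.391,-.249,2.283,.768,.56,.493],[.6184,-.0534,.1097]),
([-.173,-.134,1.8,.025,1.526,1.272],[.4805,-.0226,.204]),([-.144,-.091,2.109,-.001,1.12,1.306],[.443,-.0127,.0245]),
([-.253,-.226,1.986,-.001,1.372,1.197],[.4512,-.064,.1471])]
E=lambda a,t:Ro.from_euler(a,t)
def fk(q,P):
    r0,lat,h,L1,c,L2,d=P;A=E('y',q[1]);B=E('y',q[1]+q[2]);W=B*E('z',q[3])*E('y',q[4])
    p=np.array([r0,lat,h])+A.apply([0,0,L1])+B.apply([c,0,L2])+W.apply([0,0,d])
    return E('z',q[0]).apply(p),E('z',q[0])*W*E('z',q[5])
s=least_squares(lambda P:np.concatenate([fk(q,P)[0]-x for q,x in D]+[.01*(P-[0,0,.3,.4,0,.4,.25])*.01]),[0,.05,.3,.4,0,.4,.25])
P=s.x
lo=np.array([-2.96,-.89,.02,-1.34,0,-2.66]);hi=np.array([2.96,2.26,2.5,4.48,2.73,2.66])
def ik(p,th,yaw,q0,Roff):
    R=Ro.from_euler('z',yaw)*Ro.from_euler('y',-(np.pi/2-th))*Ro.from_euler('x',np.pi)
    def f(q):
        x,O=fk(q,P);return np.r_[(x-p)*10,((R.inv()*(O*Roff)).as_rotvec())]
    q0=np.clip(q0,lo+1e-3,hi-1e-3);r=least_squares(f,q0,bounds=(lo,hi));return r.x,np.linalg.norm(r.fun)
# tool offset about z
Q=D[5][0];Roff=fk(Q,P)[1].inv()*Ro.from_euler('z',.121)*Ro.from_euler('x',np.pi)
E
python3 - <<'E'
from k import *
print(P.round(4),np.abs(s.fun).max()); print(Roff.as_rotvec().round(3))
Rt=Ro.from_rotvec([-2.838,-.198,-1.137]);print((Rt.inv()*fk(D[2][0],P)[1]*Roff).as_rotvec().round(3))
for x,z in((.46,.03),(.48,.03),(.50,.03),(.52,.03),(.56,.03),(.6,.03),(.64,.03)):
    y=-.051+(x-.6235)*.12
    out=[]
    for th in(20,30,35,40,45,50,60,70):
        b=min((ik(np.array([x,y,z]),np.radians(th),.12,np.array(q),Roff) for q in([-.4,-.3,2.4,.8,.5,.4],[-.2,-.2,2.1,.05,1.1,1.2],[-.2,-.3,2.3,3.1,.3,-2],[.1,-.3,2.3,2.3,.4,-1])),key=lambda r:r[1])
        out.append((th,round(b[1],3),b[0].round(1).tolist() if b[1]<.01 else ''))
    print(x,out)
E
```

```text
[0.0006 0.0512 0.318  0.3687 0.0611 0.5527 0.3664] 0.00018282780064568516
[ 4.000e-03 -1.000e-03  1.571e+00]
[ 0.002 -0.004  0.001]
0.46 [(20, np.float64(0.233), ''), (30, np.float64(0.316), ''), (35, np.float64(0.318), ''), (40, np.float64(0.291), ''), (45, np.float64(0.243), ''), (50, np.float64(0.182), ''), (60, np.float64(0.04), ''), (70, np.float64(0.0), [-0.4, -0.4, 2.4, 0.2, 0.8, 0.9])]
0.48 [(20, np.float64(0.214), ''), (30, np.float64(0.288), ''), (35, np.float64(0.283), ''), (40, np.float64(0.25), ''), (45, np.float64(0.197), ''), (50, np.float64(0.133), ''), (60, np.float64(0.0), [-0.5, -0.5, 2.5, 0.4, 0.7, 0.7]), (70, np.float64(0.0), [-0.4, -0.3, 2.3, 0.2, 0.8, 1.0])]
0.5 [(20, np.float64(0.189), ''), (30, np.float64(0.255), ''), (35, np.float64(0.243), ''), (40, np.float64(0.204), ''), (45, np.float64(0.148), ''), (50, np.float64(0.082), ''), (60, np.float64(0.0), [-0.4, -0.4, 2.4, 0.4, 0.7, 0.7]), (70, np.float64(0.0), [-0.3, -0.2, 2.3, 0.2, 0.8, 1.0])]
0.52 [(20, np.float64(0.159), ''), (30, np.float64(0.215), ''), (35, np.float64(0.197), ''), (40, np.float64(0.153), 
[... 748 characters left out ...]
 0.4, -0.3]), (45, np.float64(0.0), [-0.4, -0.1, 2.4, 1.1, 0.4, 0.1]), (50, np.float64(0.0), [-0.4, -0.1, 2.3, 0.8, 0.4, 0.4]), (60, np.float64(0.0), [-0.3, -0.1, 2.2, 0.4, 0.6, 0.9]), (70, np.float64(0.0), [-0.3, 0.0, 2.0, 0.2, 0.8, 1.1])]
0.64 [(20, np.float64(0.0), [-0.5, 0.3, 2.4, 2.4, 0.8, -1.2]), (30, np.float64(0.0), [-0.4, 0.1, 2.4, 2.1, 0.5, -0.9]), (35, np.float64(0.0), [-0.4, 0.0, 2.3, 1.9, 0.4, -0.7]), (40, np.float64(0.0), [-0.4, 0.0, 2.3, 1.6, 0.4, -0.3]), (45, np.float64(0.0), [-0.3, -0.0, 2.3, 1.2, 0.3, 0.1]), (50, np.float64(0.0), [-0.3, -0.0, 2.2, 0.8, 0.4, 0.5]), (60, np.float64(0.0), [-0.3, 0.1, 2.1, 0.4, 0.6, 0.9]), (70, np.float64(0.0), [-0.2, 0.1, 1.9, 0.2, 0.8, 1.1])]
```

Request:
servo_tool([
  [[0.226, 4, -2, 0, 0.015, -0.127, 0], [0.226, 4, -2, 0, 0.015, -0.127, 0], [0.226, 3, -2, -10, 0.015, -0.127, 0], [0.226, 0, 0, -25, 0, 0, 0], [0.226, 0, 0, -25, 0, 0, 0], [0.226, 0, 0, -25, 0, 0, 0], [0.226, 0, 0, -20, 0, 0, 0], [0.226, 0, 0, -12, 0, 0, 0], [0.226, 0, 0, -4, 0, 0, 0], [0.226, 0, 0, 0, 0, 0, 0]],
])

```text
t: 15.65
tool_pos: [0.4605, -0.0691, 0.0206]
orientation: [-3.058, -0.185, -0.595]
force: [-0.0, -0.9, -0.1]
opening: 0.0359
```

Run:
```python
from h import *
s=monitor.read_state();print(s["t"],s["q"].round(3),s["tool_pos"].round(4),s["force"].round(2),s["opening"])
R,_=cv2.Rodrigues(s["orientation"]);print(R.round(3))
```

```text
15.65 [-0.41  -0.383  2.412  0.267  0.794  0.883] [ 0.4605 -0.0691  0.0206] [-0.02 -0.89 -0.09] 0.03590150467854423
[[ 0.92   0.12   0.372]
 [ 0.112 -0.993  0.043]
 [ 0.375  0.002 -0.927]]
```

Request:
servo_tool([
  [[0.226, 6, 0.7, 5, 0, 0, 0], [0.226, 8, 0.9, 0, 0.003, -0.028, 0], [0.226, 7, 0.8, 0, 0.003, -0.028, 0], [0.226, 6, 0.7, 0, 0.003, -0.028, 0], [0.226, 7, 0.8, 0, 0.003, -0.028, 0], [0.226, 8, 0.9, 0, 0.003, -0.028, 0], [0.226, 9, 1, 0, 0.003, -0.028, 0], [0.226, 10, 1.1, 0, 0.003, -0.028, 0], [0.226, 10, 1.1, 0, 0.003, -0.028, 0], [0.226, 8, 0.9, 0, 0.003, -0.028, 0], [0.226, 5, 0.6, 0, 0, 0, 0]],
])

```text
t: 16.75
tool_pos: [0.5463, -0.0601, 0.0278]
orientation: [-2.947, -0.179, -0.98]
force: [-1.0, 0.3, -0.5]
opening: 0.036
```

Run:
```python
from h import *
s=monitor.read_state();print(s["t"],s["q"].round(3),s["tool_pos"].round(4),s["force"].round(2),s["opening"])
R,_=cv2.Rodrigues(s["orientation"]);print(R[:,2].round(3))
im=save("side","pics/s9.png");print("sash",sashtop(im))
w=save("wrist","pics/w9.png")
a=cv2.resize(im[60:300,150:450],(480,384))
cv2.imwrite("pics/m9.png",cv2.resize(np.hstack([a,w]),(800,310))[:,:,::-1])
```

```text
16.75 [-0.402 -0.261  2.409  0.649  0.507  0.551] [ 0.5463 -0.0601  0.0278] [-0.97  0.3  -0.52] 0.035997466410588916
[ 0.595  0.066 -0.801]
sash (np.float64(0.2912409290106908), np.float64(0.0006946664838111446))
```

View pics/m9.png

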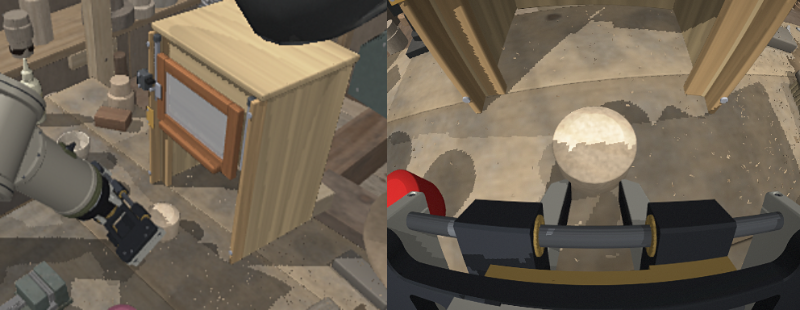

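The blank is cradled upright between the tips at (595,145) in the combined picture and centred on the doorway. I keep pushing and flatten the tool as it goes.

Request:
servo_tool([
  [[0.226, 6, 0.7, 0, 0.003, -0.028, 0], [0.226, 9, 1, 0, 0.003, -0.028, 0], [0.226, 10, 1.1, 0, 0.003, -0.028, 0], [0.226, 10, 1.1, 0, 0.003, -0.028, 0], [0.226, 10, 1.1, 0, 0.003, -0.028, 0], [0.226, 10, 1.1, 0, 0.003, -0.028, 0], [0.226, 10, 1.1, 0, 0.003, -0.028, 0], [0.226, 8, 0.9, 0, 0.003, -0.028, 0], [0.226, 7, 0.8, 0, 0.003, -0.028, 0], [0.226, 5, 0.6, 0, 0.003, -0.028, 0], [0.226, 0, 0, 0, 0.003, -0.028, 0], [0.226, 0, 0, 0, 0, 0, 0]],
])

```text
t: 18.05
tool_pos: [0.6303, -0.0502, 0.0268]
orientation: [-2.749, -0.168, -1.415]
force: [-0.5, -0.3, 0.4]
opening: 0.0362
```

Run:
```python
from h import *
s=monitor.read_state();print(s["t"],s["q"].round(3),s["tool_pos"].round(4),s["force"].round(2),s["opening"])
R,_=cv2.Rodrigues(s["orientation"]);print(R.round(3))
x=np.array([.993,.119]);print("TCP local to lip",(s["tool_pos"][:2]-[.6235,-.051])@x,(s["tool_pos"][:2]-[.6235,-.051])@[-x[1],x[0]])
```

```text
18.05 [-0.393  0.023  2.369  1.882  0.425 -0.661] [ 0.6303 -0.0502  0.0268] [-0.54 -0.26  0.41] 0.0361562315724674
[[ 0.577  0.117  0.809]
 [ 0.075 -0.993  0.089]
 [ 0.814  0.01  -0.581]]
TCP local to lip 0.006893731051614136 -3.938838745068261e-05
```

Request:
servo_tool([
  [[0.226, 5, 0.6, 0, 0, 0, 0], [0.226, 6, 0.7, 0, 0, 0, 0], [0.226, 6, 0.7, 0, 0, 0, 0], [0.226, 5, 0.6, 0, 0, 0, 0], [0.226, 5, 0.6, 0, 0, 0, 0], [0.226, 3, 0.4, 0, 0, 0, 0], [0.226, 0, 0, 0, 0, 0, 0]],
])

```text
t: 18.75
tool_pos: [0.6608, -0.0468, 0.0271]
orientation: [-2.75, -0.168, -1.416]
force: [-0.1, -0.4, 0.2]
opening: 0.0366
```

Run:
```python
from h import *
s=monitor.read_state();print(s["t"],s["tool_pos"].round(4),s["force"].round(2))
x=np.array([.993,.119]);print("TCP local to lip",(s["tool_pos"][:2]-[.6235,-.051])@x)
im=save("side","pics/s10.png");print("sash",sashtop(im))
w=save("wrist","pics/w10.png");c=eyes.camera_info("wrist")
b=np.array([.6235,-.051])+x*(.0385+.037); print("pred",proj("wrist",[*b,.05],c))
a=cv2.resize(im[60:300,150:450],(480,384))
cv2.imwrite("pics/m10.png",cv2.resize(np.hstack([a,w]),(800,310))[:,:,::-1])
```

```text
18.75 [ 0.6608 -0.0468  0.0271] [-0.15 -0.44  0.25]
TCP local to lip 0.03758115980612522
sash (np.float64(0.2912409290106908), np.float64(0.0006946664838111446))
pred [257.02206755 165.9954617 ]
```

View pics/m10.png

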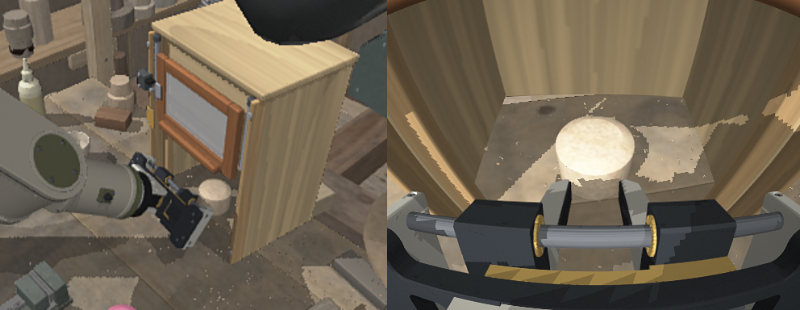

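The wrist view shows the blank upright inside the box, its top at about (258,171) wrist pixels against (257,166) predicted. The sash is up. I back straight out, reversing the tilt.

Request:
servo_tool([
  [[0.226, -5, -0.6, 0, 0, 0, 0], [0.226, -8, -0.9, 0, 0, 0, 0], [0.226, -10, -1.2, 0, -0.003, 0.028, 0], [0.226, -10, -1.2, 0, -0.003, 0.028, 0], [0.226, -10, -1.2, 0, -0.003, 0.028, 0], [0.226, -10, -1.2, 0, -0.003, 0.028, 0], [0.226, -10, -1.2, 0, -0.003, 0.028, 0], [0.226, -10, -1.2, 0, -0.003, 0.028, 0], [0.226, -10, -1.2, 0, -0.003, 0.028, 0], [0.226, -10, -1.2, 0, -0.003, 0.028, 0], [0.226, -10, -1.2, 0, -0.003, 0.028, 0], [0.226, -10, -1.2, 0, -0.003, 0.028, 0]],
])

```text
t: 20.05
tool_pos: [0.5459, -0.0606, 0.0264]
orientation: [-2.934, -0.178, -1.016]
force: [-0.5, -0.3, -0.1]
opening: 0.0358
```

Request:
servo_tool([
  [[0.226, -10, -1, 0, -0.006, 0.056, 0], [0.226, -10, -1, 5, -0.006, 0.056, 0], [0.226, -10, -1, 10, -0.006, 0.056, 0], [0.226, 0, 0, 20, -0.006, 0.056, 0], [0.226, 0, 0, 0, 0, 0, 0]],
])

```text
t: 20.55
tool_pos: [0.5199, -0.0647, 0.0661]
orientation: [-3.039, -0.185, -0.693]
force: [1.3, -0.5, 0.4]
opening: 0.0357
```

Run:
```python
from h import *
s=monitor.read_state();print(s["t"],s["q"].round(2),s["tool_pos"].round(4),s["force"].round(2))
im=save("side","pics/s11.png");print("sash",sashtop(im))
w=save("wrist","pics/w11.png");c=eyes.camera_info("wrist");t=save("top","pics/t11.png")
x=np.array([.993,.119]);lip=np.array([.6235,-.051])
hsv=cv2.cvtColor(w,cv2.COLOR_RGB2HSV)
p=proj("wrist",[*(lip+x*.075),.05],c);print("pred",p)
for k in (.056,.075):print(k,proj("wrist",[*(lip+x*(k-.03)),0],c))
a=cv2.resize(im[100:260,200:400],(480,384))
cv2.imwrite("pics/m11.png",cv2.resize(np.hstack([a,w]),(800,310))[:,:,::-1])
```

```text
20.55 [-0.36 -0.33  2.3   0.28  0.79  0.93] [ 0.5199 -0.0647  0.0661] [ 1.32 -0.45  0.44]
sash (np.float64(0.2912409290106908), np.float64(0.0006946664838111446))
pred [257.70521253  10.20898902]
0.056 [257.23340258  88.51755555]
0.075 [257.26938073  70.83675282]
```

View pics/m11.png

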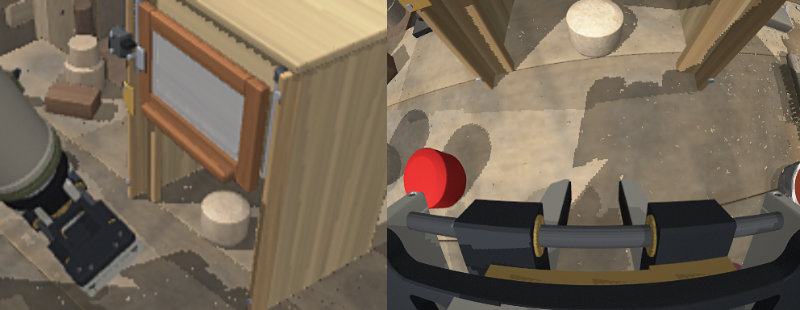

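The blank's near foot shows at wrist v≈70.6 against 70.8 predicted, so its centre is about 55 mm behind the doorway plane and wholly behind the sash. I check the bystanders by image comparison and hand in.

Run:
```python
from h import *
a=cv2.imread("pics/t0.png");b=cv2.imread("pics/t11.png")
for n,(u,v) in dict(tin=(350,204),cup=(185,211),sander=(163,172),red=(219,212),pink=(320,240)).items():
    f=lambda i:i[v-14:v+14,u-14:u+14].astype(np.float32).mean(2)
    print(n,np.round(cv2.phaseCorrelate(f(a),f(b)),2).tolist() if 0 else [np.round(x,2) for x in cv2.phaseCorrelate(f(a),f(b))])
print(monitor.read_state()["force"].round(1)); print(job.close_job())
```

```text
tin [array([-0.05,  0.13]), np.float64(0.67)]
cup [array([-0.06,  0.06]), np.float64(0.97)]
sander [array([-0.01,  0.03]), np.float64(0.97)]
red [array([-0.04,  0.02]), np.float64(0.88)]
pink [array([ 0.32, -1.05]), np.float64(0.42)]
[-1.1  0.1 -0.1]
the job is handed in; nothing more can be done
None
```

The sash is up and held by its catch, the blank stands upright in the box behind it, and I handed the job in after about 21 s of robot time.

**What I did**
- **Sash:** I raised it with the closed, tilted fingertips under its lip. The upward push peaked at about 11.5 N and then fell away, with at most about 13 N sideways.
- **Blank:** I set the pale blank down in front of the doorway and then pushed it in with the half-open fingertips.

**Last checks**
- **Sash held:** Its height in the side camera did not change after I withdrew. The lip came out about 172 mm up, some 12 mm above the brass mark and inside the ±16 mm band.
- **Blank in place:** Its centre is about 55 mm behind the doorway plane. It needs about 36 mm to be wholly behind the sash, and the robot is clear of it.
- **Tin, cup, sander and red look-alike:** The top camera shows shifts of at most 0.13 px.

**Checks that were less clean**
- **Pink look-alike:** Its comparison gave about 1 px of shift at low confidence. I take that to be the arm or its shadow in the crop, since nothing went near it, but I did not confirm it.
- **Setting the blank down:** It briefly pressed on the bench with about 16 N, because I lifted it before the fingers had fully closed.
- **Finger command under the lip:** I briefly commanded the fingers open as I began withdrawing. The sash did not move.

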